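Press and turn the drinks tap's tapered key home

ROBOT

A 6-joint arm with a two-finger parallel gripper is mounted at the origin on a cart in front of the work surface, level with it; the furniture and walls round the work are solid. World frame = base frame: x ahead of the robot, y to its left, z up, the work surface at z = 0. Lengths are in m, angles in rad, forces in N, time in s.
With the tool pointing down it reaches from about 0.4 to 0.925 m from the base axis. Payload 12.5 kg.
Tool frame: the origin (TCP) lies at the very end of the fingers, on their centre line; the grasp point (between the pads) lies 19 mm behind it (grasp_offset is the distance from the TCP to the grasp point, in m); z points along the fingers, y is the line along which they close (so a half turn about z gives the same grasp; the last joint's range is limited). The gripper opens to 95 mm and grips with 3 to 60 N. Pads are 20 mm wide; open, the fingers measure 119 mm over their backs; the gripper's body (75 mm by 180 mm) begins 59 mm behind the grasp point.
Start: joints at [-1.328, 0.491, 1.559, -0, 1.092, -0.106], TCP at [0.214, -0.587, 0.177] pointing down, gripper open.
Joint ranges: [-3.1, 3.1], [-0.84, 2.19], [0.05, 2.79], [-1.13, 4.28], [0.06, 2.93], [-2.69, 2.69]. Speed limits (rad/s): [2.22, 2.22, 2.79, 3.14, 3.14, 3.14].

INTERFACE

Orientations are given as a unit quaternion [w, x, y, z].
In Python, from station import * gives the robot as it stands.
- The arm moves only by the tool carry_out, never from a script. Its argument "plan" is a list of rows, each an object with "linear": the shift along the tool's x, y, z in units of 25 mm (1.0 is 25 mm), a list of three; "turn": the turn, a rotation vector about the tool's x, y, z in units of 6 degrees (1.0 is 6 degrees), a list of three. A call has 1 to 20 rows; each row shifts and turns the commanded pose from where the row before left it, along the tool's axes as they then stand; what a row does not reach is not made up. A row lasts 1/10 s, in which the tool goes at most 50 mm and 8.59 degrees, less where a joint would pass 70% of its speed; a pose out of reach is approached as far as the arm can. A call is refused whole if a number of a shift passes 1 or a number of a turn 1, either way. A call with a gripper value outside its range is refused whole. "claw" is the finger opening in mm, from 0 to 95.1, set as the call begins (left out, the last holds). The fingers move at their own pace and stop on an object; "grip_force" is the grip in N (left out, the last holds). Time passes only in rows, so rows that do not move let the fingers close. It gives the time, the measured TCP pose, the force, the opening and the grip force at its end, in the units of the state.
- read_state(): the state, without advancing time (a new reading comes with each control period).
- capture(name): name is "scene" or "top" or "wrist"; returns a dict with "img" (384x512x3 uint8, red, green, blue), "z_map" (384x512 float32, m along the optical axis (not along the pixel's ray), 0 where there is no reading), "vertical_fov" (degrees; the focal length in pixels is half the picture's height over the tangent of half this angle, whatever the lens; pixels are square), "cx", "cy" (the principal point, pixels), "view" (4x4, takes a point from world to camera coordinates). Camera axes: x right, y down, z forward; pixel columns grow to the right and rows downward; lengths in m; the calibration is good to about 2 mm. A picture is of the moment at which its call begins.
- sign_off(): hands the job in; it is judged then, once.
The state is a dict: "t": time; "joint_pos": joint angles; "qvel": joint speeds; "effort": joint torques, N m; "position": TCP position; "tcp_rot": TCP orientation; "ft_force": force on the tool from outside, world axes, zero at the start; "ft_torque": the same for the moment, N m; "grip_width": finger opening in m; "finger_force": force on a finger pad.
Only numpy, scipy, OpenCV 4.12 (cv2) and the standard library are available. Lean on these libraries where they do the work, as an engineer would, in place of code of your own. Each camera call takes 0.05 s, during which the arm holds its last target. There are 200 camera calls.

TASK

The drinks dispenser has just been washed, and the black key of its tap stands loose and open in its tapered barrel. Turn the key clockwise until its long arm points at the red dot on the barrel, pressing it firmly down all the while you turn, so that its collar comes home on the barrel's rim and it stays there, closed and tight, when you let go. Leave the cups, the stir sticks and the sugar pourers standing where they are.

Things in the scene. Friction and masses are not known exactly. Their poses are not given: they have to be found in the camera images.
- dispenser: small drinks dispenser, fixed in place: clear round tank on a flared steel foot, steel lid 148 mm across (top at 185 mm, black knob to 197 mm). Origin: counter level under the tank's centre; own -x points out along the tap, z up. Tap axis 135 mm out, spout 42 mm further, over a drip tray 76 mm square and 10 mm high.
- barrel_rim (a point): centre of the flat top rim of the tap's upright steel barrel, on the key's axis, 130 mm above the counter; rim 37 mm across.
- closed_mark (a point): the red enamel dot on a lug of the barrel's rim, 20.5 mm from the key's axis, towards the dispenser's own +y. The key is closed when its long arm lies above it.
- key_grip (a point): point on the key's upright axis, 22 mm above the underside of its steel collar (35 mm across, 5 mm thick), in the middle of the black grip block to pinch: 11 mm thick, 34 mm long along the arm, from 9 to 37 mm above the collar's underside.
- key_tip (a point): outer end of the key's long black arm, 52.5 mm from the axis (10 mm thick, top 29 mm above the collar's underside, small red dot on its end). The block's other end is the short one, 17 mm from the axis.
- tap_turn (a joint): angle of the key about its upright axis, rad: 0 closed (long arm above the red dot; a stop 0.1 further on), grows anticlockwise seen from above to 1.6 (open, arm along the spout, second stop). Starts at 0.85 to 1.4. Let go without strain: a hand that presses or twists hard as it opens jerks the key round and loosens it.
- tap_press (a joint): how far the key has gone down its taper, m: 0 loose (collar 7 mm above the rim), 0.007 fully home (collar on the rim). The taper (7 degrees a side) is springy and grips: pressed straight with 30 N it sticks two thirds of the way; with 15 to 22 N while turning it draws right in. Turned unpressed it rides up loose; let go when home, it holds. Turning takes up to 0.3 N m.
- mug_2: plain cream cup, 59x83x55 mm, on the drip tray under the spout. Origin: centre of its underside.
- mug_1: white cup with red flowers, 61x85x50 mm. Origin: centre of its underside.
- stir_sticks: pale cup full of wooden stir sticks, 72 mm across, 147 mm high. Origin: centre of its underside.
- sugar_pourer_b: glass sugar pourer with a steel top, 68 mm across, 142 mm high, to the left of the wooden tea chest (a second one, fixed, stands to its right). Origin: centre of its underside.

How it is judged:
On the way:
1. the key has been pressed at least 2.5 mm down its taper while still more than 0.3 rad short of closed (value of joint tap_press above 0.0025 m and value of joint tap_turn above 0.3 rad), for 0.1 s.
At the end, for the whole second after the job is handed in: The key, let go, stays closed (long arm above the red dot, within 0.14 rad) and home (at least 4.5 of its 7 mm down, so its collar is within 2.5 mm of the barrel's rim) (value of joint tap_turn below 0.14 rad and value of joint tap_press above 0.0045 m); the robot touches nothing.
It fails at once if a cup, the stir sticks or the sugar pourer was moved by more than 25 mm (distance of any of mug_2, mug_1, stir_sticks, sugar_pourer_b from where it was at the start of the episode above 0.025 m).
It also fails if it takes over 42 s, if anything falls off the work surface, if the arm or the gripper's body presses on something with over 40 N, if the wrist force passes 120 N, or if a joint passes its speed limit or range.

## Working session

There is one attempt and no reset: what is moved stays moved. The work goes in short steps, Python scripts to look and compute and a tool call to move; the robot and the scene stay as the last step left them, time stands still between calls to the robot, and variables do not carry over. Pictures are saved under pics/ and viewed, at most 10 in all, crops included, and the job is handed in when it is done.

Besides the shell and the picture viewer there is one more tool, called after "Call:" as name(argument=value, ...) on one line, values as JSON. carry_out: Moves the arm, as the interface text tells. Its arguments: {"type":"object","properties":{"plan":{"type":"array","items":{"type":"object","properties":{"linear":{"type":"array","items":{"type":"number"}},"turn":{"type":"array","items":{"type":"number"}}}}},"claw":{"type":"number"},"grip_force":{"type":"number"}},"required":["plan"]}

```bash
ls; mkdir -p pics
cat > h.py <<'E'
from station import *
import numpy as np, cv2
def cam(n):
    c=capture(n); np.savez('%s.npz'%n,**c); return c
def pix(c,u,v,z=None):
    f=c['img'].shape[0]/2/np.tan(np.radians(float(c['vertical_fov']))/2)
    if z is None: z=c['z_map'][v,u]
    p=np.array([(u-c['cx'])/f*z,(v-c['cy'])/f*z,z,1]); return (np.linalg.inv(c['view'])@p)[:3]
def proj(c,P):
    f=c['img'].shape[0]/2/np.tan(np.radians(float(c['vertical_fov']))/2)
    q=c['view']@np.append(P,1); return f*q[0]/q[2]+c['cx'],f*q[1]/q[2]+c['cy']
E
python3 - <<'E'
from h import *
a=cam('scene');b=cam('top')
im=np.vstack([a['img'],b['img']])[:,:,::-1]
cv2.imwrite('pics/a.png',cv2.resize(im,(400,600)) if 0 else np.hstack([cv2.resize(a['img'],(400,300)),cv2.resize(b['img'],(400,300))])[:,:,::-1])
cv2.imwrite('pics/top.png',cv2.resize(b['img'],(800,600),interpolation=2)[:,:,::-1])
s=read_state();print(s)
E
```

```text
pics
{'t': 0.1, 'joint_pos': array([-1.32762412e+00,  4.91471108e-01,  1.55936932e+00,  1.52375485e-06,
        1.09167236e+00, -1.05606874e-01]), 'qvel': array([-0.00161695, -0.00155182, -0.00097088, -0.00096004,  0.0007658 ,
       -0.00073888]), 'effort': array([ 3.57539117e-03, -6.13623190e+01, -2.58606255e+01,  6.93953061e-02,
        4.70158062e-02, -4.57403553e-05]), 'position': array([ 0.2135555, -0.5871355,  0.1763443]), 'tcp_rot': array([-4.59026360e-04,  9.84832598e-01,  1.73506603e-01, -3.09454119e-05]), 'ft_force': array([-0.53766344, -0.03979966, -0.14180173]), 'ft_torque': array([ 0.00978074,  0.04663862, -0.00623205]), 'finger_force': 0.0, 'grip_width': 0.09487763077069676}
```

View pics/a.png

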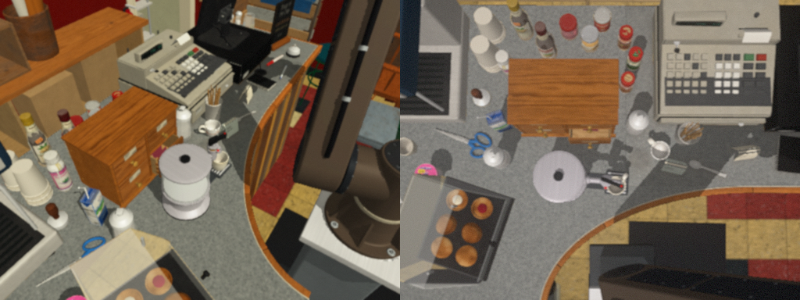

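View pics/top.png

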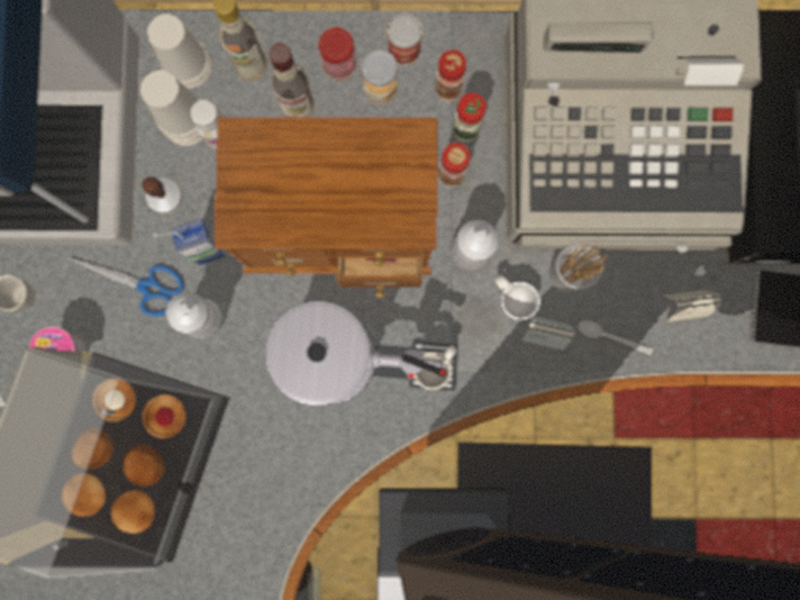

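The top view shows the tank lid centred near (318,352) of 800x600, the tap to its right with the black arm running from about (405,357) to (443,372), and a red dot at about (411,377). I'll enlarge this area.

Run:
```python
import numpy as np,cv2
from h import pix,proj
b=dict(np.load('top.npz'))
c=b['img'][205:265,235:315]
cv2.imwrite('pics/crop.png',cv2.resize(c,(800,600),interpolation=2)[:,:,::-1])
print((b['z_map'][222:252:2,254:292:2]*1000).astype(int))
print(b['view'],b['cx'],b['cy'],b['vertical_fov'])
# lid circle fit: points with world height ~0.185
z=b['z_map'];v,u=np.mgrid[0:384,0:512]
P=np.array([pix(b,int(x),int(y)) for y in range(185,265) for x in range(165,310)])
L=P[(abs(P[:,2]-.185)<.006)]
print(len(L),(L.min(0)+L.max(0))/2,L.max(0)-L.min(0),L.mean(0))
```

```text
[[1220 1213 1214 1218 1214 1202 1210 1209 1206 1203 1205 1206 1198 1206
  1206 1203 1177 1155 1160]
 [1209 1212 1210 1076 1073 1070 1074 1208 1208 1203 1203 1203 1207 1204
  1203 1207 1152 1153 1154]
 [1210 1208 1044 1073 1067 1074 1071 1071 1206 1150 1151 1149 1151 1149
  1155 1154 1151 1149 1153]
 [1109 1086 1043 1039 1042 1047 1074 1072 1068 1173 1177 1182 1167 1167
  1150 1152 1147 1152 1205]
 [1102 1076 1041 1039 1040 1040 1041 1042 1073 1105 1103 1104 1108 1113
  1176 1153 1147 1202 1205]
 [1100 1072 1068 1064 1043 1041 1038 1038 1039 1053 1104 1104 1106 1106
  1116 1172 1151 1205 1204]
 [1100 1083 1067 1068 1068 1069 1045 1039 1049 1048 1047 1049 1049 1110
  1121 1178 1155 1203 1204]
 [1207 1208 1069 1069 1069 1071 1072 1069 1194 1052 1048 1048 1045 1050
  1045 1049 1159 1146 1203]
 [1207 1206 1204 1083 1072 1070 1082 1185 1199 1195 1192 1196 1047 1050
  1047 1046 1160 1143 1203]
 [1205 1206 1207 1080 1083 1079 1155 1181 1192 1197 1197 1194 1196 1190
  1043 1049 1153 1199 1204]
 [1211 1213 1213 1206 1204 1204 1145 1176 1187 1193 1189 1195 1194 1192
  1181 1168 1150 1199 1202]
 [1214 1213 1209 1215 1201 1201 1198 1146 1179 1185 1187 1189 1184 1181
  1173 1149 1203 1203 1199]
 [1215 1210 1211 1211 1205 1201 1203 1201 1145 1168 1173 1177 1173 1161
  1146 1205 1197 1199 1202]
 [1207 1212 1212 1214 1212 1205 1206 1211 1205 1147 1147 1144 1148 1144
  1202 1202 1202 1201 1198]
 [1210 1212 1208 1207 1209 1209 1210 1213 1208 1206 1209 1206 1214 1212
  1211 1213 1211 1214 1212]]
[[ 0.00393658 -0.99998947  0.00235877  0.12693673]
 [-0.99613837 -0.00412829 -0.08770007  0.56155014]
 [ 0.08770889 -0.00200442 -0.99614413  1.17168236]
 [ 0.          0.          0.          1.        ]] 253.92106464440414 205.60275436718814 44.43270800225567
3282 [0.50330503 0.207511   0.18468439] [0.14335091 0.21407788 0.01131742] [0.50282117 0.24226287 0.1836383 ]
```

View pics/crop.png

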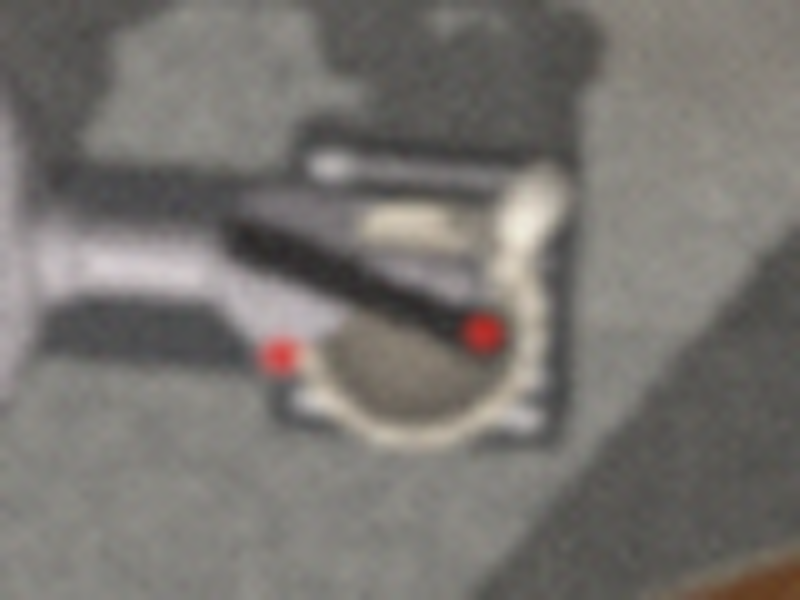

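The crop (10x, offset (235,205)) shows the arm's red end dot at (483,333), the block's short end at about (235,235), and the closed mark at (282,355). Next I'll convert these to world coordinates.

Run:
```python
import numpy as np,cv2
from h import pix
b=dict(np.load('top.npz'))
P=np.array([pix(b,x,y) for y in range(218,250) for x in range(255,292)])
def rayz(u,v,h):
    A=pix(b,u,v,1.);B=pix(b,u,v,1.2);t=(h-A[2])/(B[2]-A[2]);return A+t*(B-A)
bl=P[(P[:,2]>.168)&(P[:,2]<.182)&(P[:,1]<.0+P[:,1].max())]
print(len(bl),bl.mean(0))
img=b['img'].astype(int)
# block mask: dark px & height
uv=[(x,y) for y in range(218,250) for x in range(255,292) if img[y,x].sum()<200 and .155<pix(b,x,y)[2]<.182]
Q=np.array([pix(b,*p) for p in uv]); m=Q[:,2]>.170
c=Q[m].mean(0);d=np.linalg.svd(Q[:,:2]-Q[:,:2].mean(0))[2][0];d*=-np.sign(d[1])
print('block',m.sum(),c,np.median(Q[m,2]),'arm z',np.median(Q[~m,2]),'dir',d,np.arctan2(d[1],d[0]))
s=(Q[:,:2]-c[:2])@d;print('extent',s.min(),s.max(), 'blk',s[m].min(),s[m].max())
print('mark',rayz(263.2,240.5,.130),'tip',rayz(283.3,238.3,.164))
R=P[(abs(P[:,2]-.139)<.006)];print('collar',len(R),R.mean(0),R.min(0),R.max(0))
L=np.array([pix(b,x,y) for y in range(185,265) for x in range(165,242)]);L=L[abs(L[:,2]-.185)<.006]
import cv2
print('lid',cv2.minEnclosingCircle(cv2.convexHull((L[:,:2]*1000).astype(np.float32))), np.median(L[:,0]))
for n in [(341,236),(345,192),(371,170),(305,155),(122,200)]: print(n,pix(b,*n))
```

```text
84 [0.49109522 0.10346035 0.17281454]
block 45 [0.49291076 0.1065759  0.17430708] 0.17445083431548292 arm z 0.165572947023926 dir [-0.37802771 -0.92579428] -1.9584613136628644
extent -0.015457816468294696 0.04038840385039961 blk -0.015457816468294696 0.03106041190047561
mark [0.47110691 0.10771679 0.13      ] tip [0.47571621 0.06358234 0.164     ]
collar 90 [0.49141479 0.10832542 0.14177416] [0.46990268 0.09249489 0.13328226] [0.50863638 0.12446072 0.14485513]
lid ((503.41229248046875, 242.9508056640625), 73.8350830078125) 0.5018917052364058
(341, 236) [ 0.48533292 -0.09641949 -0.00164517]
(345, 192) [ 0.59953406 -0.10759397  0.00177694]
(371, 170) [ 0.65720606 -0.17560158  0.00451249]
(305, 155) [0.67141153 0.01014235 0.12902014]
(122, 200) [0.56380895 0.43635217 0.12714758]
```

Call:
carry_out(plan=[{"linear": [0, 0, -1], "turn": [0, 0, 0]}, {"linear": [0, 0, -1], "turn": [0, 0, 0]}, {"linear": [0, 0, -1], "turn": [0, 0, 0]}, {"linear": [0, 0, -1], "turn": [0, 0, 0]}, {"linear": [0.96, -0.67, -1], "turn": [0, 0, 0]}, {"linear": [0.96, -0.67, 0], "turn": [0, 0, 0]}, {"linear": [0.96, -0.67, 0], "turn": [0, 0, 0]}, {"linear": [0.96, -0.67, 0], "turn": [0, 0, 0]}, {"linear": [0.96, -0.67, 0], "turn": [0, 0, 0]}, {"linear": [0.96, -0.67, 0], "turn": [0, 0, 0]}, {"linear": [0.96, -0.67, 0], "turn": [0, 0, 0]}, {"linear": [0.96, -0.67, 0], "turn": [0, 0, 0]}, {"linear": [0.96, -0.67, 0], "turn": [0, 0, 0]}, {"linear": [0.96, -0.67, 0], "turn": [0, 0, 0]}, {"linear": [0.96, -0.67, 0], "turn": [0, 0, 0]}, {"linear": [0.96, -0.67, 0], "turn": [0, 0, 0]}, {"linear": [0.96, -0.67, 0], "turn": [0, 0, 0]}, {"linear": [0.96, -0.67, 0], "turn": [0, 0, 0]}], claw=45)

```text
t: 1.9
position: [0.4497, -0.251, 0.3016]
tcp_rot: [-0.0, 0.985, 0.173, -0.0]
ft_force: [-0.5, -0.5, 0.4]
grip_width: 0.0448
finger_force: 0.0
```

Call:
carry_out(plan=[{"linear": [0.5, -0.99, 0], "turn": [0, 0, -0.63]}, {"linear": [0, 0, 0], "turn": [0, 0, 0]}])

```text
t: 2.1
position: [0.4528, -0.2222, 0.3017]
tcp_rot: [-0.0, 0.978, 0.208, -0.0]
ft_force: [0.2, -0.7, -0.5]
grip_width: 0.0447
finger_force: 0.0
```

```bash
cat >> h.py <<'E'
from scipy.spatial.transform import Rotation as Ro
def rot(s): q=s['tcp_rot']; return Ro.from_quat([q[1],q[2],q[3],q[0]]).as_matrix()
def units(s,target,ydir):
    R=rot(s); d=R.T@(np.array(target)-s['position'])/.025
    yaw=np.arctan2(R[1,1],R[0,1]); dy=(ydir-yaw+np.pi/2)%np.pi-np.pi/2
    print('t',s['t'],'pos',s['position'].round(4),'lin',d.round(2),'yaw',yaw.round(3),'turnz',(-dy/np.radians(6)).round(2),'q6',s['joint_pos'][5].round(3),'F',s['ft_force'].round(1),'T',s['ft_torque'].round(2),'w',s['grip_width'].round(4),'tilt',R[:,2].round(3))
E
python3 - <<'E'
from h import *
b=dict(np.load('top.npz'));print('chest',pix(b,210,120),pix(b,240,165))
s=read_state();units(s,[.4915,.1075,.26],-.37)
E
```

```text
chest [0.73224121 0.22631383 0.208748  ] [0.64438093 0.16192446 0.14413514]Traceback (most recent call last):
  File "<stdin>", line 3, in <module>
  File "h.py", line 17, in units
    print('t',s['t'],'pos',s['position'].round(4),'lin',d.round(2),'yaw',yaw.round(3),'turnz',(-dy/np.radians(6)).round(2),'q6',s['joint_pos'][5].round(3),'F',s['ft_force'].round(1),'T',s['ft_torque'].round(2),'w',s['grip_width'].round(4),'tilt',R[:,2].round(3))
                                                                                                                                                                                                                      ^^^^^^^^^^^^^^^^^^^^^
AttributeError: 'float' object has no attribute 'round'
```

```bash
sed -i "s/s\['grip_width'\].round(4)/s['grip_width']/; s/s\['t'\],'pos'/round(s['t'],2),'pos'/" h.py
python3 - <<'E'
from h import *
units(read_state(),[.4915,.1075,.28],-.37)
E
```

```text
t 2.1 pos [ 0.4528 -0.2222  0.3017] lin [  6.78 -11.41   0.88] yaw -1.152 turnz -7.46 q6 0.564 F [ 0.2 -0.7 -0.5] T [ 0.03 -0.02 -0.02] w 0.044704827329018225 tilt [-0.     0.001 -1.   ]
```

Call:
carry_out(plan=[{"linear": [0.565, -0.95, 0.07], "turn": [0, 0, 0]}, {"linear": [0.565, -0.95, 0.07], "turn": [0, 0, 0]}, {"linear": [0.565, -0.95, 0.07], "turn": [0, 0, 0]}, {"linear": [0.565, -0.95, 0.07], "turn": [0, 0, 0]}, {"linear": [0.565, -0.95, 0.07], "turn": [0, 0, 0]}, {"linear": [0.565, -0.95, 0.07], "turn": [0, 0, 0]}, {"linear": [0.565, -0.95, 0.07], "turn": [0, 0, 0]}, {"linear": [0.565, -0.95, 0.07], "turn": [0, 0, 0]}, {"linear": [0.565, -0.95, 0.07], "turn": [0, 0, 0]}, {"linear": [0.565, -0.95, 0.07], "turn": [0, 0, 0]}, {"linear": [0.565, -0.95, 0.07], "turn": [0, 0, 0]}, {"linear": [0.565, -0.95, 0.07], "turn": [0, 0, 0]}])

```text
t: 3.3
position: [0.493, 0.1051, 0.2806]
tcp_rot: [0.0, 0.979, 0.205, -0.0]
ft_force: [0.3, -1.0, 0.5]
grip_width: 0.0454
finger_force: 0.0
```

Call:
carry_out(plan=[{"linear": [0, 0, 0], "turn": [0, 0, -0.93]}, {"linear": [0, 0, 0], "turn": [0, 0, -0.93]}, {"linear": [0, 0, 0], "turn": [0, 0, -0.93]}, {"linear": [0, 0, 0], "turn": [0, 0, -0.93]}, {"linear": [0, 0, 0], "turn": [0, 0, -0.93]}, {"linear": [0, 0, 0], "turn": [0, 0, -0.93]}, {"linear": [0, 0, 0], "turn": [0, 0, -0.93]}, {"linear": [0, 0, 0], "turn": [0, 0, -0.93]}, {"linear": [0, 0, 0], "turn": [0, 0, 0]}, {"linear": [0, 0, 0], "turn": [0, 0, 0]}])

```text
t: 4.3
position: [0.4929, 0.1041, 0.2807]
tcp_rot: [0.0, 0.828, 0.561, -0.0]
ft_force: [0.5, 1.1, 0.5]
grip_width: 0.0449
finger_force: 0.0
```

Run:
```python
from h import *
w=cam('wrist');cv2.imwrite('pics/w.png',cv2.resize(w['img'],(800,600),interpolation=2)[:,:,::-1])
units(read_state(),[.4915,.1075,.28],-.37)
```

```text
t 4.35 pos [0.4929 0.1042 0.2807] lin [ 0.1  -0.1   0.03] yaw -0.38 turnz -0.1 q6 0.457 F [0.  0.1 0. ] T [ 0.   -0.07  0.02] w 0.04479881783733337 tilt [-0. -0. -1.]
```

View pics/w.png

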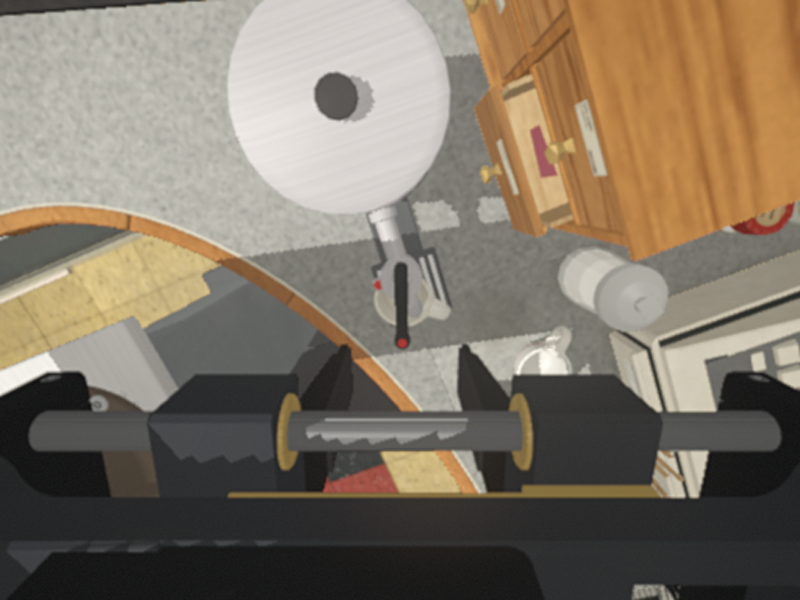

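The wrist view shows the key from (400,265) to its red end dot (402,343), the mark at (377,285), and the fingers at (345,350) and (465,350). The key lies parallel to the pads. I'll check its pose from this view.

Run:
```python
from h import *
b=dict(np.load('wrist.npz'))
def rayz(u,v,h):
    A=pix(b,u,v,.2);B=pix(b,u,v,.4);t=(h-A[2])/(B[2]-A[2]);return A+t*(B-A)
img=b['img'].astype(int)
uv=[(x,y) for y in range(165,222) for x in range(245,268) if img[y,x].max()<75 and .155<pix(b,x,y)[2]<.182]
Q=np.array([pix(b,*p) for p in uv]); m=Q[:,2]>.170
c=Q[m].mean(0);q=Q[:,:2]
d=np.linalg.svd(q-q.mean(0))[2][0];d*=-np.sign(d[1])
s=(q-c[:2])@d
print(len(Q),m.sum(),c,np.median(Q[m,2]),np.median(Q[~m,2]),d,np.arctan2(d[1],d[0]),s.min(),s.max(),s[m].min(),s[m].max())
print('axis from tip',c[:2]+d*(s.max()-.0525),'from short end',c[:2]+d*(s.min()+.017))
print('mark',rayz(377/1.5625,285/1.5625,.130))
L=np.array([pix(b,x,y) for y in range(0,140) for x in range(140,292)]);L=L[(abs(L[:,2]-.185)<.006)]
print('lid',cv2.minEnclosingCircle(cv2.convexHull((L[:,:2]*1000).astype(np.float32))))
```

```text
338 198 [0.4919906  0.10930506 0.17302486] 0.173072511405255 0.16527476908016883 [-0.35688541 -0.93414817] -1.9357279369057638 -0.016620263585024688 0.04697145577141163 -0.016214234522186167 0.016176248186620768
axis from tip [0.49396365 0.11446954] from short end [0.49185507 0.10895033]
mark [0.47026913 0.11005379 0.13      ]
lid ((501.92327880859375, 243.40945434570312), 73.71064758300781)
```

Run:
```python
from h import *
units(read_state(),[.492,.109,.145],-.365)
```

```text
t 4.35 pos [0.4929 0.1042 0.2807] lin [ 0.17 -0.1   5.43] yaw -0.38 turnz -0.14 q6 0.457 F [0.  0.1 0. ] T [ 0.   -0.07  0.02] w 0.04479881783733337 tilt [-0. -0. -1.]
```

Call:
carry_out(plan=[{"linear": [0.17, -0.1, 0.5], "turn": [0, 0, -0.14]}, {"linear": [0, 0, 0.7], "turn": [0, 0, 0]}, {"linear": [0, 0, 0.7], "turn": [0, 0, 0]}, {"linear": [0, 0, 0.7], "turn": [0, 0, 0]}, {"linear": [0, 0, 0.7], "turn": [0, 0, 0]}, {"linear": [0, 0, 0.7], "turn": [0, 0, 0]}, {"linear": [0, 0, 0.5], "turn": [0, 0, 0]}, {"linear": [0, 0, 0.4], "turn": [0, 0, 0]}, {"linear": [0, 0, 0.3], "turn": [0, 0, 0]}, {"linear": [0, 0, 0.2], "turn": [0, 0, 0]}, {"linear": [0, 0, 0], "turn": [0, 0, 0]}, {"linear": [0, 0, 0], "turn": [0, 0, 0]}])

```text
t: 5.55
position: [0.4923, 0.1094, 0.1461]
tcp_rot: [0.0, 0.823, 0.568, 0.0]
ft_force: [-0.1, -0.7, 0.5]
grip_width: 0.0455
finger_force: 0.0
```

Run:
```python
from h import *
w=cam('wrist');cv2.imwrite('pics/w2.png',cv2.resize(w['img'],(800,600),interpolation=2)[:,:,::-1])
units(read_state(),[.492,.109,.145],-.365)
```

```text
t 5.6 pos [0.4923 0.1094 0.1462] lin [-0.02 -0.    0.05] yaw -0.362 turnz 0.03 q6 0.45 F [-0.   0.4 -0. ] T [-0.06 -0.01  0.01] w 0.04518145412843299 tilt [ 0.001  0.    -1.   ]
```

View pics/w2.png

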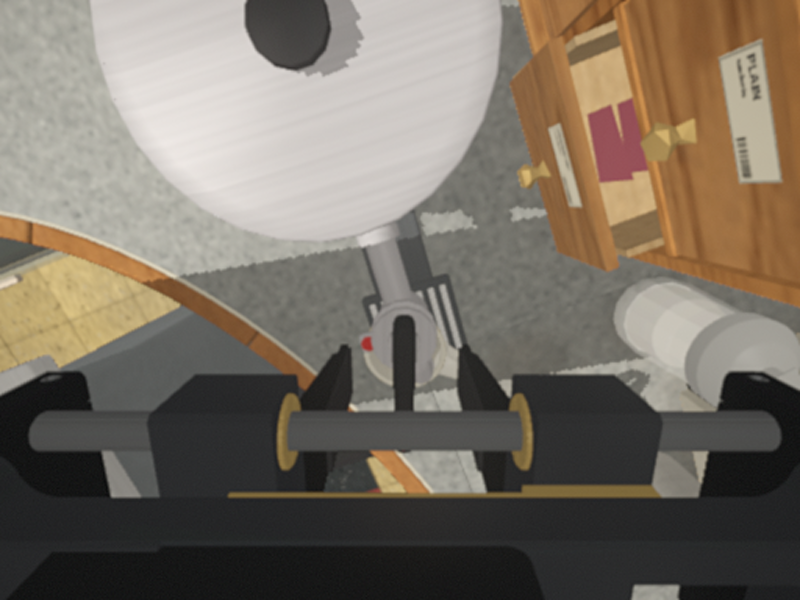

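The key's block at (403,340) sits midway between the fingers at (340,360) and (470,360). Now I'll close on it.

Call:
carry_out(plan=[{"linear": [0, 0, 0], "turn": [0, 0, 0]}, {"linear": [0, 0, 0], "turn": [0, 0, 0]}, {"linear": [0, 0, 0], "turn": [0, 0, 0]}, {"linear": [0, 0, 0], "turn": [0, 0, 0]}, {"linear": [0, 0, 0], "turn": [0, 0, 0]}, {"linear": [0, 0, 0], "turn": [0, 0, 0]}, {"linear": [0, 0, 0], "turn": [0, 0, 0]}], claw=5, grip_force=55)

```text
t: 6.3
position: [0.492, 0.1094, 0.1458]
tcp_rot: [0.0, 0.823, 0.568, -0.0]
ft_force: [0.3, -0.0, -1.0]
grip_width: 0.0051
finger_force: 0.0
```

Call:
carry_out(plan=[{"linear": [0, 0, 0.05], "turn": [0, 0, 0]}, {"linear": [0, 0, 0.05], "turn": [0, 0, 0]}, {"linear": [0, 0, 0], "turn": [0, 0, 0]}])

```text
t: 6.6
position: [0.492, 0.1094, 0.1431]
tcp_rot: [-0.0, 0.823, 0.568, -0.0]
ft_force: [-0.6, 0.6, -0.2]
grip_width: 0.0049
finger_force: 0.0
```

Run:
```python
from h import *
units(read_state(),[.492,.109,.145],-.365)
```

```text
t 6.6 pos [0.492  0.1094 0.1431] lin [-0.01  0.01 -0.08] yaw -0.362 turnz 0.03 q6 0.45 F [-0.6  0.6 -0.2] T [-0.02 -0.03 -0.03] w 0.004854586683004789 tilt [-0. -0. -1.]
```

Run:
```python
from h import *
w=cam('wrist');a=cam('scene')
cv2.imwrite('pics/w3.png',cv2.resize(w['img'][150:384],(800,366),interpolation=2)[:,:,::-1])
print(proj(a,[.492,.109,.16]),proj(w,[.492,.109,.17]),proj(w,[.492,.1094,.1431]))
b=cam('top')
u,v=map(int,proj(a,[.492,.109,.16]));c1=a['img'][max(0,v-40):v+40,u-40:u+40];c2=b['img'][205:265,235:315]
cv2.imwrite('pics/s3.png',np.hstack([cv2.resize(c1,(400,400),interpolation=2),cv2.resize(c2,(400,400),interpolation=2)])[:,:,::-1])
```

```text
(np.float64(271.49794090857023), np.float64(179.6570980514029)) (np.float64(258.7549065844138), np.float64(231.82409744254576)) (np.float64(258.5874591916225), np.float64(218.47008026682076))
```

View pics/w3.png

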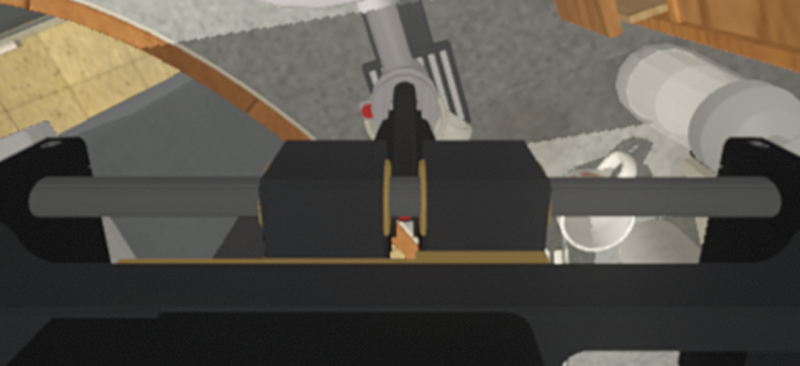

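View pics/s3.png

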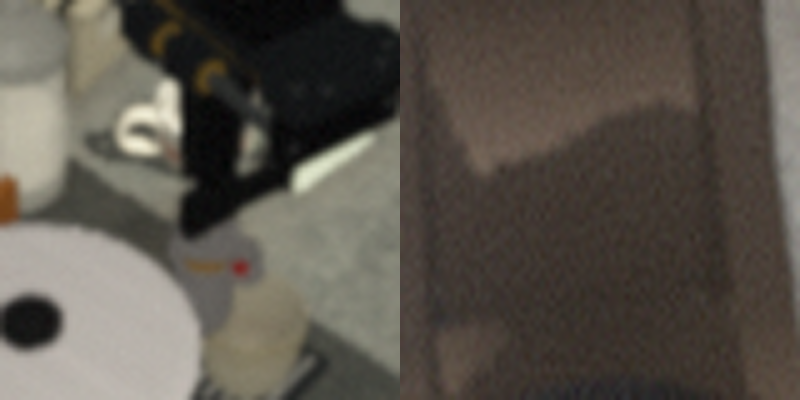

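Run:
```python
from h import *
w=dict(np.load('wrist.npz'));a=dict(np.load('scene.npz'))
g=lambda x:np.clip(255*(x/255.)**.5,0,255).astype(np.uint8)
c1=w['img'][195:251,230:286];c2=a['img'][150:206,240:296]
cv2.imwrite('pics/z.png',np.hstack([cv2.resize(g(c1),(400,400),interpolation=2),cv2.resize(g(c2),(400,400),interpolation=2)])[:,:,::-1])
for v in range(198,250,4): print(v,[int(1000*pix(w,u,v)[2]) for u in range(240,278,3)])
print(pix(w,258,208),pix(w,258,225))
```

```text
198 [9, 10, 129, 129, 139, 140, 140, 141, 138, 129, 129, 102, 10]
202 [9, 130, 140, 142, 141, 149, 152, 150, 140, 141, 141, 129, 129]
206 [130, 141, 142, 141, 153, 160, 162, 159, 156, 141, 141, 141, 139]
210 [142, 142, 141, 141, 165, 169, 170, 169, 167, 140, 141, 141, 142]
214 [142, 141, 142, 141, 171, 173, 172, 171, 171, 143, 142, 141, 140]
218 [142, 141, 142, 146, 172, 173, 173, 173, 173, 147, 141, 141, 142]
222 [141, 142, 141, 185, 184, 172, 174, 174, 180, 184, 142, 141, 142]
226 [142, 141, 191, 192, 191, 172, 174, 173, 187, 192, 191, 142, 141]
230 [51, 197, 198, 198, 194, 173, 172, 173, 194, 197, 197, 198, 81]
234 [58, 204, 205, 204, 201, 173, 173, 174, 200, 204, 203, 203, 204]
238 [209, 209, 350, 210, 206, 173, 173, 173, 206, 210, 209, 209, 209]
242 [265, 265, 265, 215, 211, 174, 173, 172, 211, 215, 263, 266, 265]
246 [267, 267, 269, 220, 217, 172, 173, 173, 216, 220, 263, 270, 269]
[0.49715826 0.12413925 0.16462316] [0.49376687 0.1151352  0.1731398 ]
```

View pics/z.png

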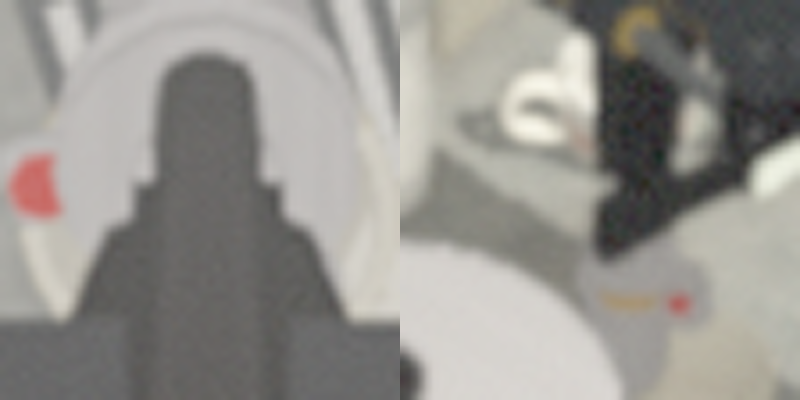

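The enlarged crops show the fingertips on both sides of the block, at (135,200) and (280,200), but there is no force on them. The block top is still at z=0.173. I'll close the fingers fully.

Call:
carry_out(plan=[{"linear": [0, 0, 0], "turn": [0, 0, 0]}, {"linear": [0, 0, 0], "turn": [0, 0, 0]}, {"linear": [0, 0, 0], "turn": [0, 0, 0]}, {"linear": [0, 0, 0], "turn": [0, 0, 0]}], claw=0, grip_force=55)

```text
t: 7.15
position: [0.4921, 0.1094, 0.1433]
tcp_rot: [0.0, 0.823, 0.568, 0.0]
ft_force: [-0.0, 0.3, 0.6]
grip_width: 0.0006
finger_force: 0.0
```

Run:
```python
from h import *
s=read_state();units(s,[.492,.109,.145],-.365);print(s['finger_force'])
w=cam('wrist');print([int(1000*pix(w,u,214)[2]) for u in range(240,278,2)],[int(1000*pix(w,u,232)[2]) for u in range(240,278,2)])
```

```text
t 7.15 pos [0.4921 0.1094 0.1433] lin [-0.02  0.   -0.07] yaw -0.362 turnz 0.03 q6 0.45 F [-0.   0.3  0.6] T [-0.03 -0.15 -0.04] w 0.0005625018124654998 tilt [ 0. -0. -1.]
0.0
[141, 140, 142, 140, 142, 144, 171, 172, 173, 172, 172, 171, 172, 167, 142, 141, 141, 140, 141] [53, 49, 142, 200, 202, 201, 201, 201, 198, 198, 198, 202, 201, 202, 201, 201, 141, 105, 82]
```

Run:
```python
from h import *
w=dict(np.load('wrist.npz'))
s=read_state();R=rot(s);p=s['position']
print('cam in tool',R.T@(np.linalg.inv(w['view'])[:3,3]-p))
for v in range(210,250,2):
  print(v,[tuple((1000*R.T@(pix(w,u,v)-p)).astype(int)) for u in (247,249,251,253,258,263,265,267,269)])
```

```text
cam in tool [ 7.44153951e-02  1.39506956e-04 -2.07605976e-01]
210 [(np.int64(6), np.int64(-9), np.int64(2)), (np.int64(6), np.int64(-7), np.int64(1)), (np.int64(12), np.int64(-5), np.int64(-16)), (np.int64(15), np.int64(-3), np.int64(-24)), (np.int64(16), np.int64(0), np.int64(-27)), (np.int64(15), np.int64(3), np.int64(-26)), (np.int64(13), np.int64(4), np.int64(-20)), (np.int64(6), np.int64(6), np.int64(1)), (np.int64(6), np.int64(8), np.int64(1))]
212 [(np.int64(5), np.int64(-9), np.int64(1)), (np.int64(5), np.int64(-7), np.int64(0)), (np.int64(12), np.int64(-5), np.int64(-21)), (np.int64(14), np.int64(-3), np.int64(-27)), (np.int64(15), np.int64(0), np.int64(-28)), (np.int64(15), np.int64(3), np.int64(-28)), (np.int64(13), np.int64(4), np.int64(-25)), (np.int64(4), np.int64(6), np.int64(2)), (np.int64(4), np.int64(8), np.int64(1))]
214 [(np.int64(3), np.int64(-9), np.int64(0)), (np.int64(3), np.int64(-7), np.int64(1)), (np.int64(13), np.int64(-5), np.int64(-27)), (np.int64(13), np.int64(-3), np.int64(-28)), (np.int64(13), np.int64(0), np.int64(-29)), (np.int64(13), np.int64(3), n
[... 6312 characters left out ...]
), np.int64(-125)), (np.int64(36), np.int64(-1), np.int64(-126)), (np.int64(11), np.int64(0), np.int64(-74)), (np.int64(12), np.int64(2), np.int64(-77)), (np.int64(35), np.int64(2), np.int64(-125)), (np.int64(35), np.int64(2), np.int64(-125)), (np.int64(35), np.int64(3), np.int64(-126))]
248 [(np.int64(35), np.int64(-3), np.int64(-126)), (np.int64(35), np.int64(-2), np.int64(-127)), (np.int64(35), np.int64(-2), np.int64(-126)), (np.int64(35), np.int64(-1), np.int64(-126)), (np.int64(11), np.int64(0), np.int64(-76)), (np.int64(12), np.int64(2), np.int64(-79)), (np.int64(35), np.int64(2), np.int64(-127)), (np.int64(35), np.int64(2), np.int64(-127)), (np.int64(35), np.int64(3), np.int64(-127))]
```

Call:
carry_out(plan=[{"linear": [0, 0, 0], "turn": [0, 0, 0]}, {"linear": [0, 0, 0], "turn": [0, 0, 0]}, {"linear": [0, 0, 0], "turn": [0, 0, 0]}, {"linear": [0, 0, 0], "turn": [0, 0, 0]}], claw=30)

```text
t: 7.6
position: [0.4921, 0.1094, 0.1433]
tcp_rot: [0.0, 0.823, 0.568, -0.0]
ft_force: [0.3, -0.8, -0.1]
grip_width: 0.0263
finger_force: 0.0
```

Run:
```python
from h import *
w=cam('wrist');s=read_state();R=rot(s);p=s['position']
for v in (200,206,212,218,224):
  print(v,[tuple((1000*R.T@(pix(w,u,v)-p)).astype(int).tolist()) for u in range(234,284,2)])
```

```text
200 [(-22, -31, 134), (-22, -29, 133), (-22, -26, 133), (-22, -24, 132), (10, -14, 15), (11, -12, 13), (11, -10, 14), (13, -8, 5), (14, -6, 2), (15, -5, 1), (14, -3, 2), (14, -2, 1), (15, 0, 1), (14, 1, 2), (15, 2, 1), (15, 4, 1), (15, 5, 1), (14, 7, 2), (11, 9, 15), (11, 11, 13), (11, 12, 12), (-22, 22, 133), (-22, 25, 132), (-22, 27, 132), (-22, 30, 132)]
206 [(-33, -33, 143), (-30, -29, 133), (-30, -26, 133), (6, -15, 12), (9, -13, 2), (9, -11, 2), (9, -10, 1), (10, -8, 0), (10, -6, 1), (13, -4, -10), (15, -3, -15), (15, -1, -17), (16, 0, -18), (16, 1, -18), (15, 2, -15), (15, 4, -14), (10, 5, 1), (10, 7, 0), (9, 9, 2), (9, 10, 1), (9, 12, 2), (9, 14, 4), (6, 16, 14), (-30, 27, 133), (-30, 30, 132)]
212 [(-41, -33, 142), (-21, -24, 80), (1, -17, 13), (4, -14, 1), (4, -13, 2), (5, -11, 1), (4, -10, 1), (4, -8, 1), (4, -6, 2), (14, -4, -26), (14, -3, -28), (15, -1, -28), (15, 0, -29), (15, 1, -29), (14, 2, -27), (14, 3, -27), (4, 6, 2), (4, 7, 2), (5, 9, 0), (4, 10, 2), (4, 12, 1), (5, 13, 0), (4, 15, 3), (-20, 23, 79), (-38, 30, 132)]
218 [(-4, -20, 13), (-3, -19, 12), (0, -16, 1), (0, -15, 2), (0, -13, 1), (0, -11, 2), (0, -10, 1), (0, -8, 2), (1, -6, -4), (11, -4, -29), (11, -3, -30), (11, -1, -31), (11, 0, -30), (11, 1, -30), (11, 2, -29), (10, 3, -29), (10, 5, -26), (1, 7, -2), (0, 9, 1), (0, 10, 0), (0, 12, 0), (0, 14, 2), (0, 15, 1), (-32, 24, 91), (-27, 25, 78)]
224 [(12, -15, -44), (11, -14, -41), (11, -13, -41), (-5, -15, 1), (-5, -13, 1), (-5, -11, 2), (-5, -10, 2), (-5, -8, 1), (-3, -6, -3), (6, -4, -29), (6, -3, -29), (6, -1, -29), (7, 0, -30), (7, 1, -31), (6, 2, -30), (5, 3, -27), (5, 5, -26), (-5, 7, 1), (-5, 9, 1), (-5, 10, 2), (-5, 12, 2), (-5, 14, 2), (-5, 15, 2), (11, 13, -41), (12, 14, -45)]
```

The depth shows no fingers below about 37 mm behind the reported TCP, so the real fingertips are that much higher than stated and closed above the key. I'll open and go down about 34 mm.

Call:
carry_out(plan=[{"linear": [0, 0, 0], "turn": [0, 0, 0]}, {"linear": [0, 0, 0.3], "turn": [0, 0, 0]}, {"linear": [0, 0, 0.3], "turn": [0, 0, 0]}, {"linear": [0, 0, 0.3], "turn": [0, 0, 0]}, {"linear": [0, 0, 0.2], "turn": [0, 0, 0]}, {"linear": [0, 0, 0.1], "turn": [0, 0, 0]}, {"linear": [0, 0, 0], "turn": [0, 0, 0]}, {"linear": [0, 0, 0], "turn": [0, 0, 0]}], claw=32)

```text
t: 8.45
position: [0.4922, 0.1094, 0.1134]
tcp_rot: [0.0, 0.823, 0.568, 0.0]
ft_force: [-0.5, -0.5, 0.6]
grip_width: 0.0322
finger_force: 0.0
```

Run:
```python
from h import *
w=cam('wrist');s=read_state();units(s,[.492,.109,.108],-.365);R=rot(s);p=s['position']
for v in range(208,252,4):
  print(v,[tuple((1000*R.T@(pix(w,u,v)-p)).astype(int).tolist()) for u in list(range(228,242,2))+[258]+list(range(276,290,2))])
```

```text
t 8.5 pos [0.4922 0.1094 0.1135] lin [-0.02 -0.    0.22] yaw -0.362 turnz 0.03 q6 0.45 F [-0.7 -0.1 -0.2] T [-0.01 -0.06  0.06] w 0.03202341649338451 tilt [ 0. -0. -1.]
208 [(-27, -37, 114), (-27, -35, 114), (-24, -31, 104), (-23, -29, 103), (-23, -26, 102), (-24, -24, 104), (-23, -22, 103), (12, 0, -11), (-23, 20, 103), (-24, 23, 104), (-23, 25, 104), (-23, 27, 103), (-23, 30, 103), (-24, 32, 105), (-24, 35, 105)]
212 [(-32, -38, 115), (-32, -35, 113), (-32, -33, 115), (-29, -29, 104), (-29, -27, 105), (-28, -24, 102), (10, -13, -15), (14, 0, -27), (10, 12, -16), (9, 14, -13), (-29, 25, 105), (-28, 27, 103), (-28, 30, 103), (-28, 32, 103), (-28, 35, 103)]
216 [(-37, -37, 113), (-37, -35, 114), (-37, -33, 113), (-34, -29, 106), (7, -16, -15), (7, -15, -16), (10, -13, -23), (16, 0, -40), (10, 12, -24), (7, 14, -15), (74, 0, -207), (-33, 27, 102), (-34, 30, 103), (-33, 32, 103), (-33, 35, 102)]
220 [(12, -20, -37), (12, -18, -37), (-42, -33, 113), (-20, -24, 51), (4, -16, -15), (8, -14, -26), (9, -12, -28), (16, 0, -47), (8, 12, -27), (8, 13, -27), (4, 15, -16), (-19, 23, 49), (-38, 30
[... 946 characters left out ...]
7, -60)]
240 [(11, -16, -66), (10, -16, -65), (6, -15, -55), (0, -16, -42), (-6, -16, -28), (-6, -14, -27), (-6, -13, -28), (8, 0, -59), (-5, 12, -28), (-5, 13, -28), (-5, 15, -29), (-41, 23, 49), (3, 15, -49), (7, 16, -59), (10, 16, -65)]
244 [(10, -16, -70), (8, -15, -66), (3, -16, -55), (-1, -15, -43), (-46, -23, 52), (-8, -14, -28), (-9, -13, -27), (5, 0, -59), (-9, 12, -27), (-9, 13, -27), (-46, 21, 51), (-46, 24, 51), (0, 15, -49), (6, 15, -61), (10, 15, -71)]
248 [(10, -15, -75), (6, -15, -67), (1, -16, -55), (-4, -16, -43), (-49, -23, 49), (-50, -21, 50), (-52, -19, 55), (3, 0, -60), (-29, 14, 7), (-35, 17, 20), (-50, 21, 50), (-49, 23, 48), (-1, 15, -50), (3, 15, -61), (9, 15, -72)]
```

Call:
carry_out(plan=[{"linear": [0, 0, 0.14], "turn": [0, 0, 0]}, {"linear": [0, 0, 0.14], "turn": [0, 0, 0]}, {"linear": [0, 0, 0], "turn": [0, 0, 0]}])

```text
t: 8.8
position: [0.4918, 0.1093, 0.1058]
tcp_rot: [-0.0, 0.823, 0.568, -0.0]
ft_force: [0.2, -0.4, 0.1]
grip_width: 0.032
finger_force: 0.0
```

Call:
carry_out(plan=[{"linear": [0, 0, 0], "turn": [0, 0, 0]}, {"linear": [0, 0, 0], "turn": [0, 0, 0]}, {"linear": [0, 0, 0], "turn": [0, 0, 0]}, {"linear": [0, 0, 0], "turn": [0, 0, 0]}, {"linear": [0, 0, 0], "turn": [0, 0, 0]}], claw=0, grip_force=55)

```text
t: 9.3
position: [0.4919, 0.1094, 0.1063]
tcp_rot: [-0.0, 0.823, 0.568, -0.0]
ft_force: [-1.6, 0.7, 0.4]
grip_width: 0.0134
finger_force: 55.0
```

Call:
carry_out(plan=[{"linear": [0, 0, 0.04], "turn": [0, 0, 0]}, {"linear": [0, 0, 0.04], "turn": [0, 0, 0]}, {"linear": [0, 0, 0], "turn": [0, 0, 0]}])

```text
t: 9.6
position: [0.492, 0.1094, 0.1044]
tcp_rot: [0.0, 0.823, 0.568, -0.0]
ft_force: [-1.6, 1.7, 2.7]
grip_width: 0.0133
finger_force: 55.0
```

Call:
carry_out(plan=[{"linear": [0, 0, 0.04], "turn": [0, 0, 0]}, {"linear": [0, 0, 0.04], "turn": [0, 0, 0.1]}, {"linear": [0, 0, 0], "turn": [0, 0, 0.2]}, {"linear": [0, 0, 0], "turn": [0, 0, 0.2]}])

```text
t: 10.0
position: [0.4921, 0.1094, 0.103]
tcp_rot: [0.0, 0.838, 0.546, 0.0]
ft_force: [-3.0, 0.7, 10.3]
grip_width: 0.0139
finger_force: 55.0
```

Call:
carry_out(plan=[{"linear": [0, 0, 0.04], "turn": [0, 0, 0.2]}, {"linear": [0, 0, 0.02], "turn": [0, 0, 0.25]}, {"linear": [0, 0, 0], "turn": [0, 0, 0.25]}])

```text
t: 10.3
position: [0.4923, 0.1094, 0.1021]
tcp_rot: [0.0, 0.857, 0.515, 0.001]
ft_force: [-5.7, -0.3, 19.0]
grip_width: 0.0137
finger_force: 55.0
```

Call:
carry_out(plan=[{"linear": [-0.01, -0.018, 0], "turn": [0, 0, 0.3]}, {"linear": [0, 0, 0.01], "turn": [0, 0, 0.3]}, {"linear": [0, 0, 0.01], "turn": [0, 0, 0.3]}, {"linear": [0, 0, 0.01], "turn": [0, 0, 0.3]}])

```text
t: 10.7
position: [0.4925, 0.1093, 0.1016]
tcp_rot: [0.001, 0.888, 0.46, 0.001]
ft_force: [-4.4, -1.5, 22.0]
grip_width: 0.0133
finger_force: 55.0
```

Call:
carry_out(plan=[{"linear": [0, 0, 0], "turn": [0, 0, 0.3]}, {"linear": [0, 0, 0.01], "turn": [0, 0, 0.3]}, {"linear": [0, 0, 0], "turn": [0, 0, 0.3]}, {"linear": [0, 0, 0.01], "turn": [0, 0, 0.3]}, {"linear": [0, 0, 0], "turn": [0, 0, 0.3]}])

```text
t: 11.2
position: [0.4927, 0.1091, 0.1012]
tcp_rot: [0.001, 0.921, 0.389, 0.002]
ft_force: [-3.0, -1.8, 20.6]
grip_width: 0.0138
finger_force: 55.0
```

Run:
```python
from h import *
units(read_state(),[.492,.109,.10],-1.655)
```

```text
t 11.2 pos [0.4927 0.1091 0.1012] lin [-0.02 -0.02  0.05] yaw -0.771 turnz 8.44 q6 0.86 F [-3.  -1.8 20.6] T [-0.5   0.59  0.2 ] w 0.0137951218211954 tilt [ 0.004 -0.    -1.   ]
```

Call:
carry_out(plan=[{"linear": [0, 0, 0.01], "turn": [0, 0, 0.35]}, {"linear": [0, 0, 0.01], "turn": [0, 0, 0.35]}, {"linear": [0, 0, 0.01], "turn": [0, 0, 0.35]}, {"linear": [0, 0, 0.01], "turn": [0, 0, 0.35]}, {"linear": [0, 0, 0], "turn": [0, 0, 0.35]}, {"linear": [0, 0, 0.01], "turn": [0, 0, 0.35]}])

```text
t: 11.8
position: [0.4931, 0.1089, 0.1002]
tcp_rot: [0.001, 0.958, 0.286, 0.002]
ft_force: [-3.6, -5.5, 26.0]
grip_width: 0.0136
finger_force: 55.0
```

Run:
```python
from h import *
units(read_state(),[.492,.109,.10],-1.655)
```

```text
t 11.8 pos [0.4931 0.1089 0.1002] lin [-0.03 -0.03  0.01] yaw -0.992 turnz 6.33 q6 1.08 F [-3.6 -5.5 26. ] T [-0.97  0.63  0.17] w 0.013562862177658619 tilt [ 0.004 -0.001 -1.   ]
```

Call:
carry_out(plan=[{"linear": [-0.02, 0, 0], "turn": [0, 0, 0.35]}, {"linear": [0, 0, 0], "turn": [0, 0, 0.35]}, {"linear": [0, 0, 0], "turn": [0, 0, 0.35]}, {"linear": [0, 0, 0], "turn": [0, 0, 0.35]}, {"linear": [0, 0, 0], "turn": [0, 0, 0.35]}, {"linear": [0, 0, 0], "turn": [0, 0, 0.35]}])

```text
t: 12.4
position: [0.4931, 0.1085, 0.1]
tcp_rot: [0.001, 0.984, 0.179, 0.002]
ft_force: [-0.7, -5.3, 17.7]
grip_width: 0.0139
finger_force: 55.0
```

Run:
```python
from h import *
units(read_state(),[.492,.109,.10],-1.655)
```

```text
t 12.4 pos [0.4931 0.1085 0.1   ] lin [-0.04 -0.03 -0.  ] yaw -1.211 turnz 4.24 q6 1.299 F [-0.7 -5.3 17.7] T [-1.12 -0.1   0.28] w 0.013864280590054661 tilt [ 0.005 -0.001 -1.   ]
```

Call:
carry_out(plan=[{"linear": [0, 0, 0.01], "turn": [0, 0, 0.35]}, {"linear": [0, 0, 0.01], "turn": [0, 0, 0.35]}, {"linear": [0, 0, 0], "turn": [0, 0, 0.35]}, {"linear": [0, 0, 0.01], "turn": [0, 0, 0.35]}, {"linear": [0, 0, 0], "turn": [0, 0, 0.35]}, {"linear": [0, 0, 0], "turn": [0, 0, 0.35]}])

```text
t: 13.0
position: [0.4932, 0.1082, 0.0995]
tcp_rot: [0.001, 0.998, 0.07, 0.003]
ft_force: [1.3, -8.6, 16.9]
grip_width: 0.0136
finger_force: 55.6
```

Run:
```python
from h import *
units(read_state(),[.492,.109,.10],-1.655)
```

```text
t 13.0 pos [0.4932 0.1082 0.0995] lin [-0.04 -0.04 -0.02] yaw -1.431 turnz 2.14 q6 1.519 F [ 1.3 -8.6 16.9] T [-1.65 -0.16  0.13] w 0.013626076542235223 tilt [ 0.005 -0.001 -1.   ]
```

Call:
carry_out(plan=[{"linear": [0, 0.015, 0.01], "turn": [0, 0, 0.35]}, {"linear": [0, 0, 0.01], "turn": [0, 0, 0.35]}, {"linear": [0, 0, 0], "turn": [0, 0, 0.35]}, {"linear": [0, 0, 0], "turn": [0, 0, 0.35]}, {"linear": [0, 0, 0], "turn": [0, 0, 0.35]}, {"linear": [0, 0, 0], "turn": [0, 0, 0.35]}])

```text
t: 13.6
position: [0.4932, 0.1078, 0.0991]
tcp_rot: [0.001, 0.999, -0.04, 0.003]
ft_force: [-1.3, -8.9, 23.4]
grip_width: 0.0135
finger_force: 58.9
```

Run:
```python
from h import *
w=cam('wrist');cv2.imwrite('pics/w4.png',cv2.resize(w['img'][170:260,200:320],(800,600),interpolation=2)[:,:,::-1])
s=read_state();units(s,[.492,.109,.10],-1.655)
R=rot(s);p=s['position']
for v in range(204,252,3):
  print(v,[int(1000*pix(w,u,v)[2]) for u in range(225,292,3)])
```

```text
t 13.65 pos [0.4932 0.1078 0.0991] lin [-0.05 -0.04 -0.04] yaw -1.653 turnz 0.02 q6 1.741 F [-0.5 -8.6 23.8] T [-1.66  0.32  0.07] w 0.013692855921869484 tilt [ 0.005 -0.001 -1.   ]
204 [6, 5, 5, 6, 5, 4, 7, 95, 99, 103, 104, 105, 107, 104, 100, 94, 25, 20, 17, 17, 16, 16, 16]
207 [5, 5, 5, 5, 5, 6, 91, 101, 107, 111, 113, 114, 114, 111, 109, 105, 97, 19, 17, 17, 17, 16, 16]
210 [5, 6, 5, 4, 6, 6, 101, 112, 126, 128, 129, 129, 129, 129, 127, 113, 107, 21, 17, 17, 17, 17, 17]
213 [106, 107, 107, 107, 106, 107, 111, 129, 128, 131, 133, 134, 133, 133, 130, 130, 130, 105, 105, 104, 104, 105, 104]
216 [108, 110, 110, 109, 108, 127, 129, 133, 134, 134, 134, 134, 134, 135, 133, 134, 131, 129, 106, 107, 108, 108, 108]
219 [110, 111, 110, 111, 110, 130, 135, 135, 134, 133, 144, 145, 144, 142, 134, 136, 133, 133, 128, 110, 109, 109, 109]
222 [112, 112, 112, 111, 129, 133, 141, 136, 135, 146, 150, 150, 150, 147, 133, 136, 140, 142, 133, 110, 110, 109, 111]
225 [113, 113, 113, 112, 134, 145, 145, 142, 134, 153, 154, 156, 154, 153, 133, 142, 146, 145, 135, 129, 111, 110, 111]
228 [113, 112, 113, 
[... 226 characters left out ...]
, 0, 307, 160, 161, 159, 159, 156, 161, 165, 165, 165, 164, 165, 162, 155, 158, 159, 160, 160, 48, 46, 47]
237 [0, -1, -1, 165, 164, 164, 164, 161, 163, 165, 165, 167, 165, 165, 163, 156, 162, 164, 164, 164, 164, 54, 53]
240 [220, 219, 220, 221, 169, 169, 169, 165, 163, 167, 166, 167, 167, 166, 164, 155, 165, 168, 168, 169, 220, 220, 220]
243 [223, 223, 222, 221, 172, 172, 172, 169, 163, 165, 166, 166, 165, 166, 164, 156, 169, 173, 173, 172, 222, 224, 222]
246 [224, 225, 226, 221, 175, 176, 172, 169, 162, 166, 167, 166, 166, 165, 163, 157, 173, 175, 176, 175, 225, 226, 226]
249 [226, 226, 228, 221, 178, 180, 176, 169, 162, 167, 166, 165, 166, 166, 164, 157, 177, 180, 179, 179, 227, 227, 228]
```

View pics/w4.png

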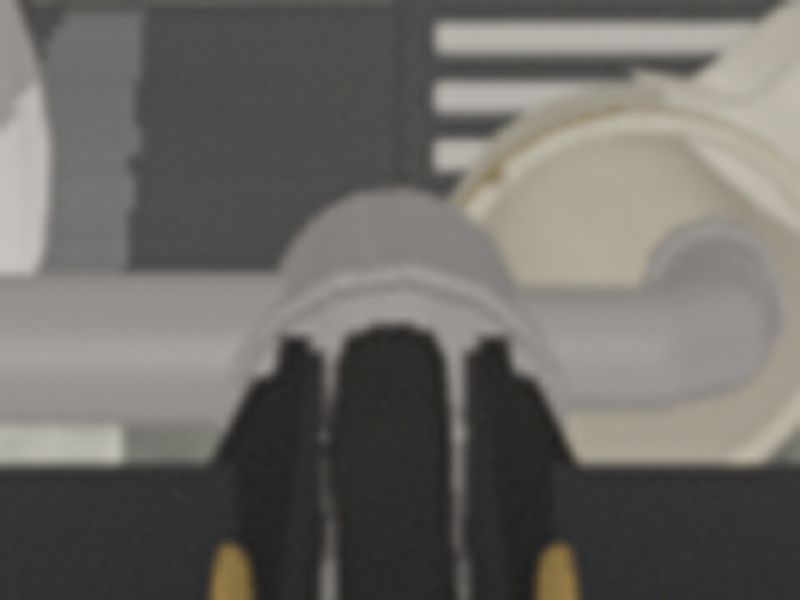

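The crop shows the collar at (400,290) on the barrel's rim and the key held square to the spout. The block top has come down 7 mm. I'll relax the load before letting go.

Call:
carry_out(plan=[{"linear": [0, 0.01, -0.02], "turn": [0, 0, 0]}, {"linear": [0, 0.01, -0.02], "turn": [0, 0, 0]}, {"linear": [0, 0.01, -0.02], "turn": [0, 0, 0]}, {"linear": [0, 0, 0], "turn": [0, 0, 0]}])

```text
t: 14.05
position: [0.493, 0.1077, 0.0993]
tcp_rot: [0.0, 0.999, -0.04, 0.002]
ft_force: [4.3, -2.0, 6.2]
grip_width: 0.0127
finger_force: 56.8
```

Run:
```python
from h import *
units(read_state(),[.492,.109,.10],-1.655)
```

```text
t 14.05 pos [0.493  0.1077 0.0993] lin [-0.05 -0.05 -0.03] yaw -1.65 turnz 0.05 q6 1.735 F [ 4.3 -2.   6.2] T [-0.41 -0.91  0.03] w 0.012730390892729374 tilt [ 0.004 -0.    -1.   ]
```

Call:
carry_out(plan=[{"linear": [0.01, 0.005, -0.018], "turn": [0, 0, 0]}, {"linear": [0, 0, 0], "turn": [0, 0, 0]}], grip_force=20)

```text
t: 14.25
position: [0.493, 0.1077, 0.0994]
tcp_rot: [-0.0, 0.999, -0.04, 0.002]
ft_force: [4.0, -0.7, 3.1]
grip_width: 0.0154
finger_force: 22.1
```

Call:
carry_out(plan=[{"linear": [0, 0, 0], "turn": [0, 0, 0]}, {"linear": [0, 0, 0], "turn": [0, 0, 0]}, {"linear": [0, 0, 0], "turn": [0, 0, 0]}], grip_force=3)

```text
t: 14.55
position: [0.4924, 0.1078, 0.0994]
tcp_rot: [-0.0, 0.999, -0.04, 0.001]
ft_force: [3.4, -0.6, 6.4]
grip_width: 0.0166
finger_force: 4.9
```

Call:
carry_out(plan=[{"linear": [0, 0, 0], "turn": [0, 0, 0]}, {"linear": [0, 0, 0], "turn": [0, 0, 0]}, {"linear": [0, 0, 0], "turn": [0, 0, 0]}, {"linear": [0, 0, 0], "turn": [0, 0, 0]}, {"linear": [0, 0, 0], "turn": [0, 0, 0]}], claw=34)

```text
t: 15.05
position: [0.4912, 0.1078, 0.0988]
tcp_rot: [0.0, 0.999, -0.04, -0.0]
ft_force: [-0.2, 0.2, 0.0]
grip_width: 0.0338
finger_force: 0.0
```

Call:
carry_out(plan=[{"linear": [0, 0, -0.3], "turn": [0, 0, 0]}, {"linear": [0, 0, -0.6], "turn": [0, 0, 0]}, {"linear": [0, 0, -1], "turn": [0, 0, 0]}, {"linear": [0, 0, -1], "turn": [0, 0, 0]}, {"linear": [0, 0, -1], "turn": [0, 0, 0]}, {"linear": [0, 0, -1], "turn": [0, 0, 0]}, {"linear": [0, 0, -1], "turn": [0, 0, 0]}, {"linear": [0, 0, 0], "turn": [0, 0, 0]}, {"linear": [0, 0, 0], "turn": [0, 0, 0]}])

```text
t: 15.95
position: [0.4912, 0.1078, 0.2469]
tcp_rot: [-0.0, 0.999, -0.04, 0.0]
ft_force: [0.4, -0.1, -1.0]
grip_width: 0.0341
finger_force: 0.0
```

Run:
```python
from h import *
w=cam('wrist');cv2.imwrite('pics/w5.png',cv2.resize(w['img'],(800,600),interpolation=2)[:,:,::-1])
s=read_state();units(s,[.492,.109,.10],-1.655)
print(proj(w,[.492,.109,.166]))
img=w['img'].astype(int)
uv=[(x,y) for y in range(130,250) for x in range(235,280) if img[y,x].max()<85 and .148<pix(w,x,y)[2]<.178]
Q=np.array([pix(w,*p) for p in uv]);m=Q[:,2]>.162;q=Q[:,:2];d=np.linalg.svd(q-q.mean(0))[2][0];d*=-np.sign(d[0])
print(len(Q),m.sum(),np.median(Q[m],0),Q[m].mean(0),d,np.degrees(np.arctan2(d[1],d[0])),'tap',np.arctan2(d[1],d[0])%(2*np.pi)-3.073)
```

```text
t 16.0 pos [0.4909 0.1078 0.2462] lin [ 0.04 -0.05  5.85] yaw -1.65 turnz 0.05 q6 1.735 F [-0.1  0.   0.2] T [0.   0.06 0.01] w 0.034418528297920054 tilt [-0.001 -0.    -1.   ]
(np.float64(258.3193388931926), np.float64(192.26941972390344))
449 247 [0.49284295 0.10841259 0.16651702] [0.4926782  0.1085292  0.16641429] [-0.9876983   0.15637154] 171.00365018474469 tap -0.08842327134759564
```

View pics/w5.png

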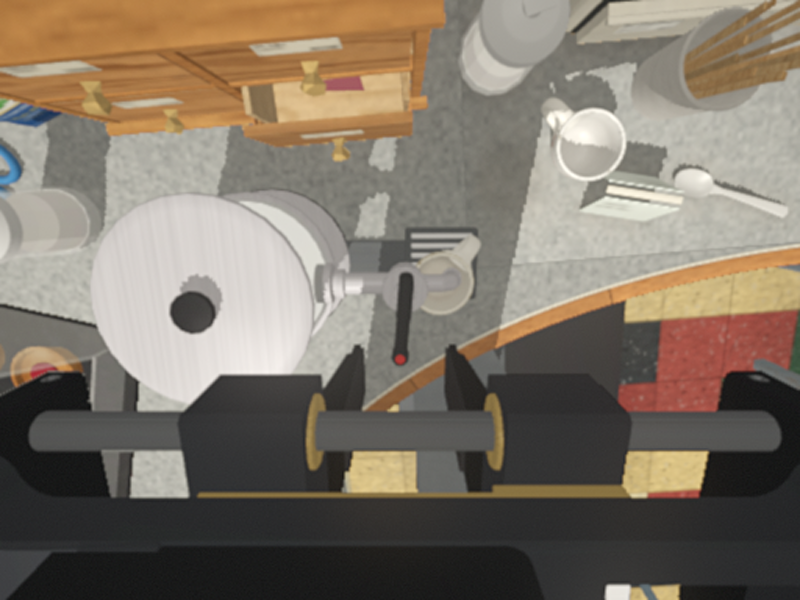

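After release, the key's arm runs from (405,280) to its red end dot at (400,360) and hides the mark. The block top is at z=0.166, so it is home and closed, and the cups look undisturbed.

```bash
python3 -c "
from station import *
print(sign_off())"
```

```text
the job is handed in; nothing more can be done
None
```

The tap key is closed over the red dot (about 0.09 rad past it, within the 0.14 allowed) and pressed home (about 6.5 of its 7 mm down). After I let go it held, nothing else was touched, and I handed the job in at about 16 s; no verdict came back.

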